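# Regrasp a rod in a V-rest and trip a parts box's hidden catch

## Robot

A 6-joint arm with a two-finger parallel gripper is mounted at the origin on the work surface. World frame = base frame: x ahead of the robot, y to its left, z up, the work surface at z = 0. Lengths are in m, angles in rad, forces in N, time in s.
With the tool pointing down it reaches from about 0.3 to 0.875 m from the base axis. Payload 4.2 kg.
Tool frame: the origin (TCP) lies between the finger pads, 19 mm behind the fingertips; this is the grasp point; z points along the fingers, y is the line along which they close (so a half turn about z gives the same grasp; the last joint's range is limited). The gripper opens to 85 mm and grips with 20 to 120 N. Pads are 22 mm wide; open, the fingers measure 114 mm over their backs; the gripper's body (76 mm by 85 mm) begins 54 mm behind the grasp point. The pads swing forward as they close: fully open they stand 13 mm farther back than shut.
Start: joints at [1.322, 0.32, 1.565, -0, 1.257, -0.02], TCP at [0.13, 0.56, 0.25] pointing down, gripper open.
Joint ranges: [-3.11, 3.11], [-0.84, 2.01], [0.21, 2.61], [-1.34, 4.49], [0.05, 2.63], [-2.56, 2.56]. Speed limits (rad/s): [2.57, 2.57, 3.14, 3.14, 3.14, 3.14].

## Interface

Orientations are given as a rotation vector (axis times angle).
In Python, from station import read_state, get_image, get_calibration, close_job gives the robot as it stands. The module is installed in compiled form; this text tells all that it offers.
- The arm moves only by the tool carry_out, never from a script. Its argument "commands" is one flat list of numbers, 4 for each row, row after row: the shift along the tool's x, y, z in cm, then the turn about the tool's z in degrees. In form: [tx, ty, tz, turn, tx, ty, tz, turn, ...]. A call has 1 to 10 rows; each row shifts and turns the commanded pose from where the row before left it, along the tool's axes as they then stand; what a row does not reach is not made up. A row lasts 1/8 s, in which the tool goes at most 62.5 mm and 10.7 degrees, less where a joint would pass 70% of its speed; a pose out of reach is approached as far as the arm can. A call with a gripper value outside its range is refused whole. "grip" is the closure, from 0 (fully open) to 1 (shut), set as the call begins (left out, the last holds). The fingers move at their own pace and stop on an object; "newtons" is the grip in N (left out, the last holds). Time passes only in rows, so rows that do not move let the fingers close. It gives the time, the measured TCP pose, the force, the opening and the grip force at its end, in the units of the state.
- read_state(): the state, without advancing time (a new reading comes with each control period).
- get_image(name): name is "scene" or "side" or "wrist"; returns the picture (400x640x3 uint8, red, green, blue); there is no depth.
- get_calibration(name): a dict with "K" (3x3 intrinsics, pixels), "view" (4x4, takes a point from world to camera coordinates). Camera axes: x right, y down, z forward; pixel columns grow to the right and rows downward; lengths in m; the calibration is good to about 2 mm. A picture is of the moment at which its call begins: read the wrist's pose just before it. get_calibration takes no time and is no camera call; for the wrist camera it gives the pose at the moment of the call.
- close_job(): hands the job in; it is judged then, once.
The state is a dict: "time": time; "joint_pos": joint angles; "qd": joint speeds; "joint_torque": joint torques, N m; "tool_pos": TCP position; "tool_rot": TCP orientation; "wrist_force": force on the tool from outside, world axes, zero at the start; "ft_torque": the same for the moment, N m; "width": finger opening in m; "grasp_force": force on a finger pad.
Only numpy, scipy, OpenCV 4.12 (cv2) and the standard library are available. Lean on these libraries where they do the work, as an engineer would, in place of code of your own. Each camera call takes 0.05 s, during which the arm holds its last target. There are 200 camera calls.

## Task

The lid of the grey steel parts box is held by a hidden spring catch behind the small round hole in its front. Take the long aluminium rod out of the wooden stand, gripping it near its top end, lay it about centred in the two V supports and let go of it, then pick it up again by its middle and push its end straight in through the hole until the lid springs up. Finish with the rod lying let go and about centred in the V supports again and the lid open; do not disturb the short rods or the other things on the table.

Things in the scene. Friction and masses are not known exactly. Their poses are not given: they have to be found in the camera images.
- rod: Plain round aluminium rod, 10 mm diameter, 220 mm long, about 50 g; the longest of three rods standing in the stand, all of one diameter. Origin: centre of its lower end as it stands at the start; its z axis runs along the rod to the other end (straight up at the start). Both ends are alike. At the start its foot is 15 mm and its top 235 mm above the table.
- rod_mid (a point): Middle of the rod, on its axis, 110 mm from either end; axes as rod.
- rod_foot (a point): Centre of the rod's end face that is lowest at the start; axes as rod.
- rod_top (a point): Centre of the rod's end face that is uppermost at the start; axes as rod.
- stand: Fixed wooden block, 60 x 130 x 60 mm high, with three blind 12 mm holes 40 mm apart in a row along its y, 45 mm deep. Origin: centre of its underside. Which hole holds which rod varies; the stand may be left or right of the V-rest, the parts box on the other side.
- vrest: Fixed dark steel V-rest: base 150 x 80 x 12 mm with two V supports, their 90 degree grooves in line along its x axis. Each support is 20 mm thick, 73 mm high, about 40 mm wide at the mouth, and centred 45 mm from the middle: 70 mm clear between them, and a centred rod overhangs 55 mm past each. Origin: centre of the base's underside.
- vrest_seat (a point): Point 60 mm above the V-rest's origin: where the middle of the rod's axis lies when the rod is seated and centred; x runs along the grooves, z up.
- partsbox: Fixed grey sheet-steel box, 140 (x) x 160 (y) x 100 mm high, wall 4 mm, with a 5 mm flat lid on top hinged along its far (+x) edge. Its front looks along its -x and carries, 20 mm above the hole's centre, a small bright steel hood, 40 mm wide and standing out 16 mm, that shows from above where the hole is. Origin: centre of its underside.
- hole (a point): Centre of the 22 mm round hole in the box's front, on the outer face, 60 mm above the table, at mid-width. Its x axis points straight into the hole. A sprung catch plate stands 34 mm behind the outer face; pushed about 7 mm in (3 to 7 N) it frees the lid; it stops dead after 14 mm. So the rod's end must enter about 41 to 47 mm.
- lid (a joint): Lid angle in rad: 0 shut (as at the start), 0.8 fully open. Once freed its own spring throws it open at once and keeps it there.
- lid_front (a point): Middle of the lid's front upper edge, above the hole; it rises about 100 mm as the lid opens.
- stub_a: Short aluminium rod, 10 mm diameter, 105 mm long, standing in another hole of the stand (top 120 mm above the table); origin at its lower end, z along it. Leave it.
- stub_b: Short aluminium rod, 10 mm diameter, 85 mm long, standing in another hole of the stand (top 100 mm above the table); origin at its lower end, z along it. Leave it.
- tape: Yellow and black tape measure, 70 x 34 x 60 mm high; origin centre of underside. Leave it.
- sander: Cork sanding block, 90 x 50 x 26 mm high; origin centre of underside. Leave it.
- tin: Tin of wood stain, 100 mm diameter, 120 mm high; origin centre of underside. Leave it.
- jar: Glass jar with a steel lid, 68 mm diameter, 85 mm high; origin centre of underside. Leave it.
- paintbrush: Paint brush lying on the table behind the V-rest; origin centre of its underside. Leave it.
- driver: Screwdriver lying at the left of the table; origin centre of its underside. Leave it.
Mind the look-alikes: they are no part of the job. Leave any turquoise or yellow look-alike of the vrest alone.

How it is judged:
By the outcome, as a careful person would: the job done as asked, in the order asked, and still so for the second after the job is handed in, with the robot touching nothing.
It also fails if it takes over 61 s, if anything falls off the work surface, if the arm or the gripper's body presses on something with over 40 N, if the wrist force passes 120 N, or if a joint passes its speed limit or range.

## Working session

There is one attempt and no reset: what is moved stays moved. The work goes in short steps, Python scripts to look and compute and a tool call to move; the robot and the scene stay as the last step left them, time stands still between calls to the robot, and variables do not carry over. Pictures are saved under pics/ and viewed, at most 10 in all, crops included, and the job is handed in when it is done.

Besides the shell and the picture viewer there is one more tool, called after "Emit:" as name(argument=value, ...) on one line, values as JSON. carry_out: Moves the arm, as the interface text tells. Its arguments: {"type":"object","properties":{"commands":{"type":"array"},"grip":{"type":"number"},"newtons":{"type":"number"}},"required":["commands"]}

```bash
mkdir -p pics; python3 - <<'E'
from station import *
import cv2,numpy as np
s=read_state();print({k:np.round(v,3).tolist() for k,v in s.items()})
for n in("scene","side"):
    c=get_calibration(n);print(n,np.round(c["K"],1).tolist(),np.round(c["view"],4).tolist())
    cv2.imwrite(f"pics/{n}0.png",get_image(n)[:,:,::-1])
E
```

```text
{'time': 0.0, 'joint_pos': [1.322, 0.32, 1.566, 0.0, 1.257, -0.02], 'qd': [0.001, 0.001, 0.001, -0.001, -0.001, -0.001], 'joint_torque': [-0.003, -41.552, -23.416, -0.0, 0.008, -0.0], 'tool_pos': [0.13, 0.56, 0.249], 'tool_rot': [-0.359, -3.121, 0.003], 'wrist_force': [-0.02, -0.25, -0.093], 'ft_torque': [-0.058, 0.006, -0.005], 'grasp_force': 0.0, 'width': 0.086}
scene [[465.8, 0.0, 314.9], [0.0, 465.8, 195.9], [0.0, 0.0, 1.0]] [[-0.4181, 0.9084, -0.0026, 0.1377], [0.7876, 0.3611, -0.4992, -0.3131], [-0.4526, -0.2108, -0.8665, 1.6426], [0.0, 0.0, 0.0, 1.0]]
side [[459.9, 0.0, 319.9], [0.0, 459.9, 199.8], [0.0, 0.0, 1.0]] [[-0.8119, -0.5833, -0.0241, 0.4611], [-0.3004, 0.4529, -0.8395, 0.2336], [0.5006, -0.6743, -0.5429, 1.1518], [0.0, 0.0, 0.0, 1.0]]
```

View pics/scene0.png

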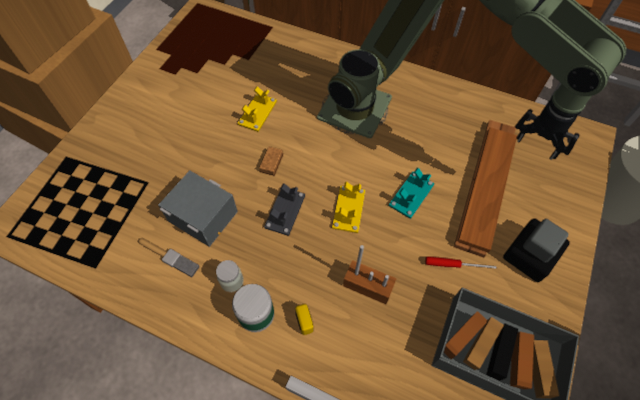

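View pics/side0.png

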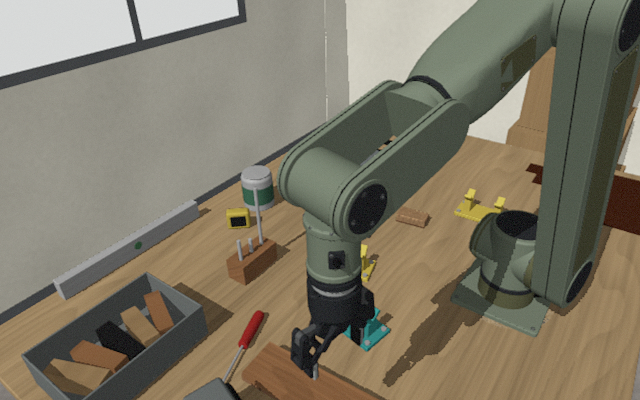

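The scene view shows the dark V-rest at (285,207), the grey box at (198,207) and the stand at (370,282), with the long rod's top at (360,248). V-rest look-alikes: yellow at (348,207) and (257,108), turquoise at (411,193). The dark steel one at (285,207) fits the description. I'll confirm it in one enlarged crop.

```bash
cat > h.py <<'E'
from station import *
import cv2,numpy as np
def ray(n,u,v,z,c=None):
    c=c or get_calibration(n);K=np.array(c["K"]);V=np.array(c["view"]);R,t=V[:3,:3],V[:3,3]
    d=R.T@np.linalg.solve(K,[u,v,1]);o=-R.T@t
    return o+d*(z-o[2])/d[2]
def proj(n,p,c=None):
    c=c or get_calibration(n);V=np.array(c["view"]);q=np.array(c["K"])@(V[:3,:3]@np.array(p)+V[:3,3]);return q[:2]/q[2]
E
python3 - <<'E'
from h import *
im=cv2.imread("pics/scene0.png")[165:305,150:400]
im=cv2.resize(im,(800,448),interpolation=cv2.INTER_CUBIC)
cv2.imwrite("pics/crop1.png",im)
for nm,u,v,z in[("longtop",360,248,.235),("vrest",285,207,.03),("box",198,207,.1),("stand",369,282,.06),("tcp",547,140,.25)]:print(nm,ray("scene",u,v,z).round(3))
E
```

```text
longtop [0.594 0.242 0.235]
vrest [ 0.474 -0.033  0.03 ]
box [ 0.61  -0.238  0.1  ]
stand [0.6   0.286 0.06 ]
tcp [0.096 0.584 0.25 ]
```

View pics/crop1.png

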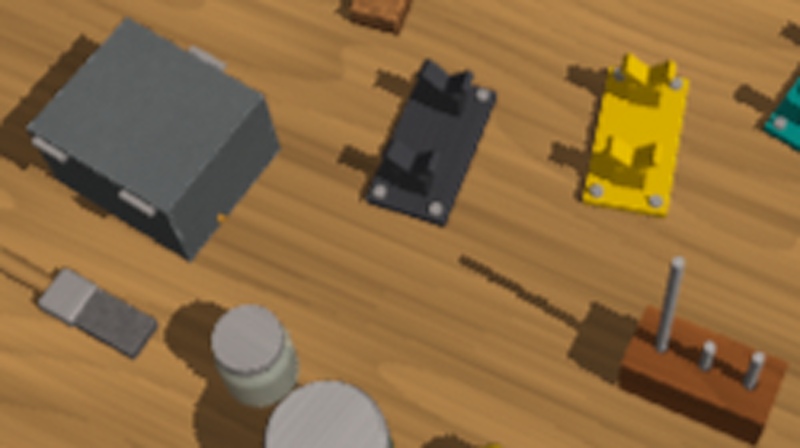

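The dark steel V-rest (crop centre about (430,145)) is confirmed as the one meant. The hood is at (207,58) on the box's upper-right side and the hinges are at (50,150) and (137,200). The long rod's top is at (677,262), and the stubs are at (709,347) and (756,357).

```bash
python3 - <<'E'
from h import *
f=lambda x,y,z:ray("scene",150+x/3.2-.3,165+y/3.2-.3,z)[:2].round(4)
for n,x,y,z in[("top",677,262,.235),("rodbase",664,350,.06),("stubA",709,347,.12),("stubB",756,357,.1),
("hood",207,58,.085),("lid1",128,20,.105),("lid2",268,97,.105),("lid3",172,205,.105),("lid4",30,127,.105),("hinge1",50,150,.1),("hinge2",137,200,.1),
("v1",370,200,.012),("v2",445,222,.012),("v3",495,95,.012),("vb1",380,190,.012),("vb2",435,208,.012),("vb3",483,95,.012),
("st1",645,310,.06),("st2",785,372,.06),("st3",762,425,.06),("st4",625,358,.06),
("jar",250,338,.085),("tin",327,435,.12)]:print(n,f(x,y,z))
s=read_state();c=get_calibration("wrist");V=c["view"];R=cv2.Rodrigues(s["tool_rot"])[0]
print(R.round(3).tolist());print("wristcam in tool",(R.T@(-V[:3,:3].T@V[:3,3]-s["tool_pos"])).round(3),(V[:3,:3]@R).round(3).tolist(),np.round(c["K"],1).tolist())
E
```

```text
top [0.5897 0.2435]
rodbase [0.5923 0.2484]
stubA [0.5974 0.2848]
stubB [0.5815 0.3222]
hood [ 0.5139 -0.2443]
lid1 [ 0.5178 -0.3227]
lid2 [ 0.5356 -0.1632]
lid3 [ 0.6644 -0.185 ]
lid4 [ 0.6511 -0.3408]
hinge1 [ 0.6615 -0.3143]
hinge2 [ 0.6714 -0.2175]
v1 [ 0.552  -0.0607]
v2 [0.5431 0.0131]
v3 [ 0.4005 -0.0031]
vb1 [ 0.5388 -0.0571]
vb2 [ 0.5341 -0.0017]
vb3 [ 0.4054 -0.0137]
st1 [0.5654 0.2197]
st2 [0.5678 0.3487]
st3 [0.6192 0.347 ]
st4 [0.6128 0.221 ]
jar [ 0.7368 -0.0693]
tin [0.7908 0.0383]
[[-0.974, 0.227, -0.0], [0.227, 0.974, -0.001], [0.0, -0.002, -1.0]]
wristcam in tool [ 0.08  -0.001 -0.124] [[-0.0, 1.0, -0.001], [-0.95, -0.0, -0.313], [-0.313, 0.0, 0.95]] [[350.0, 0.0, 322.9], [0.0, 350.0, 207.1], [0.0, 0.0, 1.0]]
```

Emit:
carry_out(commands=[-4.2, -4.0, -1.2, 0, -4.2, -4.0, -1.2, 0, -4.2, -4.0, -1.2, 0, -4.2, -4.0, -1.2, 0, -4.2, -4.0, -1.2, 0, -4.2, -4.0, -1.2, 0, -4.2, -4.0, -1.2, 0, -4.2, -4.0, -1.2, 0, -4.2, -4.0, -1, 0, -4.2, -4.0, -1, 0])

```text
time: 1.35
tool_pos: [0.4493, 0.0734, 0.3662]
tool_rot: [-0.359, -3.121, -0.001]
wrist_force: [1.7, 0.6, -1.2]
width: 0.0855
grasp_force: 0.0
```

Emit:
carry_out(commands=[0, 0, 0, -10, 0, 0, 0, -3, 0, 0, 0, 0, 0, 0, 0, 0])

```text
time: 1.85
tool_pos: [0.4486, 0.0753, 0.3658]
tool_rot: [-0.004, -3.141, 0.0]
wrist_force: [0.2, -0.5, 0.3]
width: 0.0851
grasp_force: 0.0
```

```bash
python3 - <<'E'
from h import *
import pickle
s=read_state();c=get_calibration("wrist");im=get_image("wrist")[:,:,::-1]
pickle.dump((s,c),open("w1.pkl","wb"));cv2.imwrite("pics/w1.png",im);print(s["time"],s["tool_pos"],s["tool_rot"],s["joint_pos"],np.abs(s["qd"]).max())
E
```

```text
1.85 [0.44859525 0.0752701  0.36580717] [-3.7703525e-03 -3.1411895e+00  1.4896316e-05] [ 1.40926033e-01  7.13619426e-02  1.59575452e+00  4.76151255e-05
  1.47487438e+00 -1.42747428e+00] 0.0038921765628161594
```

View pics/w1.png

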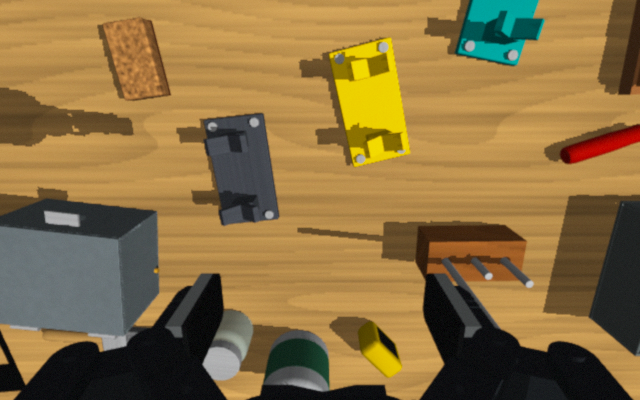

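The wrist view shows the dark V-rest with base corners at (201,120), (264,114), (279,216) and (222,224). The box's front strip has the hood at (62,218), and its right front corners are at (158,212) low and (118,238) at the lid. The stand's rods are at (445,262), (475,262) and (503,262), with the long rod's top hidden behind the finger.

```bash
python3 - <<'E'
from h import *
import pickle
s,c=pickle.load(open("w1.pkl","rb"))
im=cv2.imread("pics/w1.png")
f=lambda x,y,z:ray("wrist",x,y,z,c)[:2].round(4)
for n,x,y,z in[("v1",201,120,.012),("v2",264,114,.012),("v3",279,216,.012),("v4",222,224,.012),("boxR0",158,212,0),("lidR",118,238,.105),("boxL0",48,199,0),("hood",62,218,.085),
("rod60",445,262,.06),("stub1top",489,275,.12),("stub2top",531,283,.10),("stand",418,227,0),("stand",524,233,.06),("sander",137,60,.026),("y1",330,52,.012),("y2",391,38,.012),("y3",410,155,.012),("y4",353,166,.012)]:print(n,f(x,y,z))
a=cv2.resize(im[100:240,0:290],None,fx=2.7,fy=2.7,interpolation=cv2.INTER_CUBIC)
cv2.imwrite("pics/w1c.png",a)
E
```

```text
v1 [ 0.4031 -0.0872]
v2 [ 0.3956 -0.0032]
v3 [0.5387 0.0107]
v4 [ 0.5508 -0.073 ]
boxR0 [ 0.5362 -0.1695]
lidR [ 0.5328 -0.1697]
boxL0 [ 0.5157 -0.3271]
hood [ 0.5145 -0.2463]
rod60 [0.5886 0.2405]
stub1top [0.5751 0.2713]
stub2top [0.5978 0.3367]
stand [0.561  0.2169]
stand [0.5463 0.3406]
sander [ 0.3305 -0.1529]
y1 [0.3206 0.0837]
y2 [0.3049 0.1592]
y3 [0.4505 0.1937]
y4 [0.4655 0.1161]
```

View pics/w1c.png

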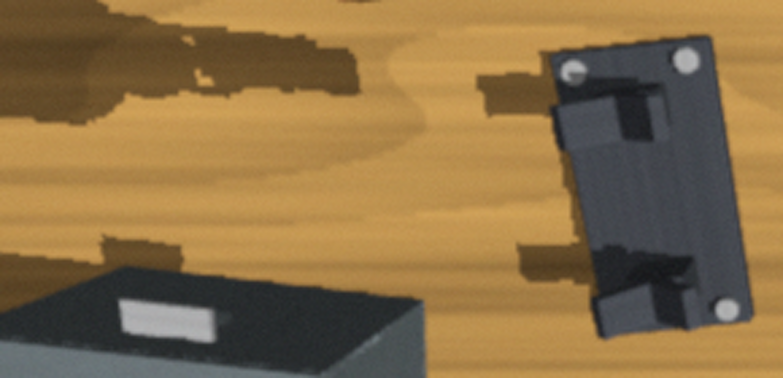

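Emit:
carry_out(commands=[-0.2, -4.1, 2.7, 0, -0.2, -4.1, 2.7, 0, -0.2, -4.1, 2.7, 0, -0.2, -4.1, 2.7, 0, -0.2, -4.1, 2.7, 0, 0, 0, 0, 0, 0, 0, 0, 0, 0, 0, 0, 0])

```text
time: 2.9
tool_pos: [0.4589, -0.1289, 0.2319]
tool_rot: [0.001, 3.14, -0.0]
wrist_force: [-0.4, 0.1, -0.3]
width: 0.0853
grasp_force: 0.0
```

```bash
python3 - <<'E'
from h import *
import pickle
s=read_state();c=get_calibration("wrist");im=get_image("wrist")[:,:,::-1]
pickle.dump((s,c),open("w2.pkl","wb"));cv2.imwrite("pics/w2.png",im);print(s["time"],s["tool_pos"],s["tool_rot"])
a=cv2.resize(im[60:360,120:520],None,fx=2,fy=2,interpolation=cv2.INTER_CUBIC)
cv2.imwrite("pics/w2c.png",a)
E
```

```text
2.9 [ 0.45886031 -0.12892379  0.23194343] [ 7.57103999e-04  3.13972721e+00 -2.80393801e-04]
```

View pics/w2c.png

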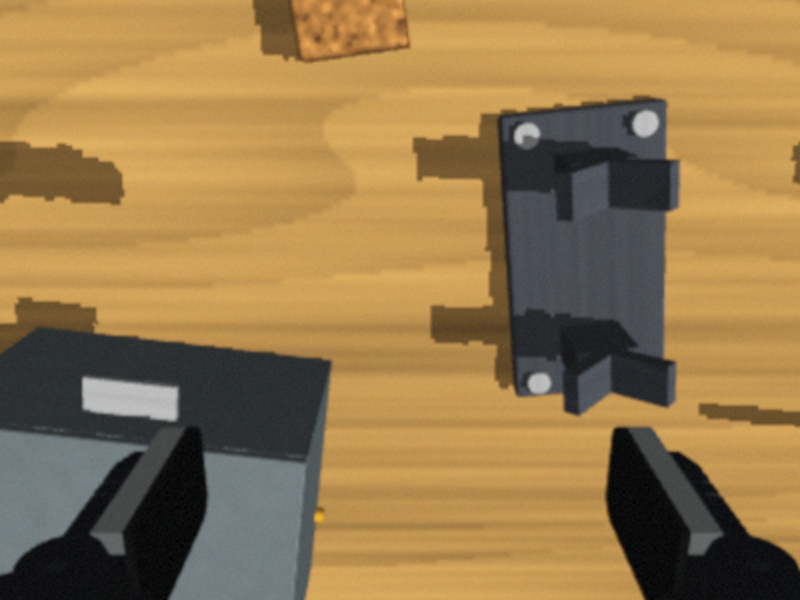

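The close view shows the V-rest base corners at (499,116), (665,99) and (515,394) in the crop. The groove bottoms run (609,163)-(609,205) and (611,352)-(611,383). The hood is at x 83–178, y 377–421, and the box's front right corner is at (330,361) low and (305,461) at the lid.

```bash
python3 - <<'E'
from h import *
import pickle
s,c=pickle.load(open("w2.pkl","rb"))
f=lambda x,y,z:ray("wrist",120+x/2-.25,60+y/2-.25,z,c)[:2].round(4)
for n,x,y,z in[("c1",499,116,.012),("c2",665,99,.012),("c4",515,394,.012),("s1",527,134,.015),("s2",645,124,.015),("s4",540,383,.015),
("g1a",609,163,.053),("g1b",609,205,.053),("g2a",611,352,.053),("g2b",611,383,.053),
("boxR0",330,361,0),("boxL0",38,328,0),("lidR",305,461,.105),("lidedge",5,429,.105),("hoodfl",83,377,.082),("hoodfr",178,386,.082),("hoodbr",178,421,.082),("hoodbl",83,409,.082),("sanderR",410,46,.026),("sanderL",305,60,.026)]:print(n,f(x,y,z))
E
```

```text
c1 [ 0.4024 -0.0857]
c2 [ 0.3946 -0.0074]
c4 [ 0.5489 -0.071 ]
s1 [ 0.4105 -0.0724]
s2 [ 0.4059 -0.0167]
s4 [ 0.5409 -0.0584]
g1a [ 0.4191 -0.043 ]
g1b [ 0.4373 -0.0414]
g2a [ 0.5068 -0.0341]
g2b [ 0.5227 -0.0327]
boxR0 [ 0.5346 -0.172 ]
boxL0 [ 0.515 -0.33 ]
lidR [ 0.5329 -0.1714]
lidedge [ 0.5181 -0.2914]
hoodfl [ 0.5059 -0.2683]
hoodfr [ 0.5102 -0.2281]
hoodbr [ 0.527  -0.2298]
hoodbl [ 0.5212 -0.2705]
sanderR [ 0.3712 -0.1282]
sanderL [ 0.3771 -0.175 ]
```

Emit:
carry_out(commands=[-0.9, 4.7, -1.2, 0, -0.9, 4.7, -1.2, 0, -0.9, 4.7, -1.2, 0, -0.9, 4.7, -1.2, 0, -0.9, 4.7, -1.2, 0, -0.9, 4.7, -1.2, 0, -0.9, 4.7, -1.2, 0, -0.9, 4.7, -1.2, -5.7, 0, 0, 0, 0, 0, 0, 0, 0], grip=0.3)

```text
time: 4.2
tool_pos: [0.5304, 0.2462, 0.3271]
tool_rot: [0.154, -3.138, 0.001]
wrist_force: [-0.4, 0.3, -0.0]
width: 0.0597
grasp_force: 0.0
```

```bash
python3 - <<'E'
from h import *
import pickle
s=read_state();c=get_calibration("wrist");im=get_image("wrist")[:,:,::-1]
pickle.dump((s,c),open("w3.pkl","wb"));cv2.imwrite("pics/w3.png",im);print(s["time"],s["tool_pos"],s["tool_rot"],s["width"])
print(proj("wrist",[.591,.244,.235],c),proj("wrist",[.591,.244,.06],c))
a=cv2.resize(im[150:400,160:480],None,fx=2.4,fy=2.4,interpolation=cv2.INTER_CUBIC)
cv2.imwrite("pics/w3c.png",a)
E
```

```text
4.2 [0.53040904 0.24615789 0.32708905] [ 1.54314578e-01 -3.13761667e+00  8.27475822e-04] 0.05970708415324913
[312.94083    300.00206999] [316.93345011 216.67106474]
```

View pics/w3c.png

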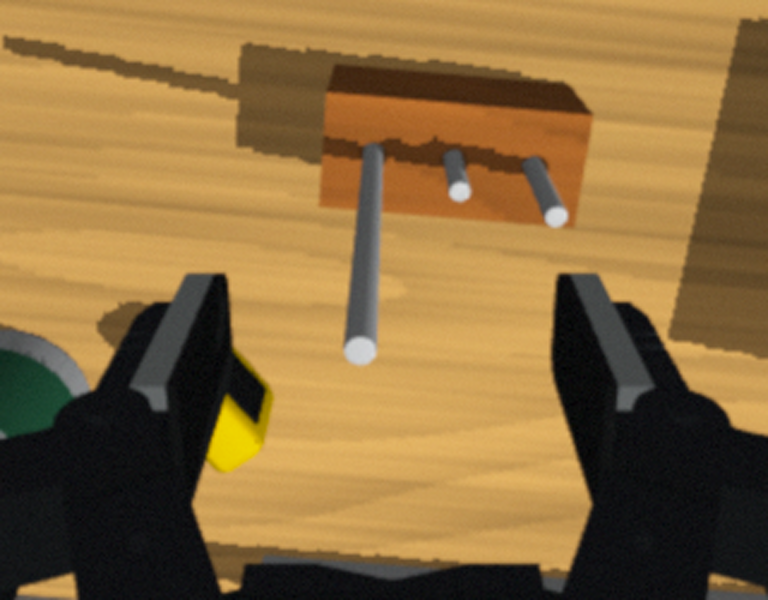

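The rod's top is at (360,351) and its foot at (373,150). Both stubs are well clear to its right, at (459,190) and (556,216).

```bash
python3 - <<'E'
from h import *
import pickle
s,c=pickle.load(open("w3.pkl","rb"))
f=lambda x,y,z:ray("wrist",160+x/2.4-.3,150+y/2.4-.3,z,c)
R=cv2.Rodrigues(s["tool_rot"])[0]
for x,y,z in[(360,351,.235),(373,152,.06)]:
    p=f(x,y,z);print(p.round(4),(R.T@(p-s["tool_pos"])*100).round(2))
E
```

```text
[0.5879 0.2414 0.235 ] [-5.68 -1.03  9.21]
[0.5867 0.2414 0.06  ] [-5.56 -1.01 26.71]
```

Emit:
carry_out(commands=[-2.8, -0.5, 0, 0, -2.8, -0.5, 0, 0, 0, 0, 2.5, 0, 0, 0, 3, 0, 0, 0, 3, 0, 0, 0, 2, 0, 0, 0, 0.5, 0, 0, 0, 0, 0, 0, 0, 0, 0])

```text
time: 5.38
tool_pos: [0.5883, 0.2414, 0.2183]
tool_rot: [-0.152, 3.136, 0.001]
wrist_force: [0.0, -0.1, -0.2]
width: 0.0601
grasp_force: 0.0
```

Emit:
carry_out(commands=[0, 0, 0, 0, 0, 0, 0, 0, 0, 0, 0, 0, 0, 0, 0, 0, 0, 0, 0, 0, 0, 0, 0, 0], grip=1, newtons=25)

```text
time: 6.12
tool_pos: [0.5879, 0.2417, 0.2173]
tool_rot: [-0.153, 3.137, 0.001]
wrist_force: [-0.3, -0.1, 2.1]
width: 0.0092
grasp_force: 24.4
```

Emit:
carry_out(commands=[0, 0, -1, 0, 0, 0, -2, 0, 0, 0, -3, 0, 0, 0, -3, 0, 0, 0, -2, 0, 0, 0, -1, 0, 0, 0, 0, 0])

```text
time: 7.0
tool_pos: [0.5879, 0.2415, 0.3374]
tool_rot: [-0.153, 3.137, 0.0]
wrist_force: [0.2, -0.5, -0.5]
width: 0.0095
grasp_force: 24.4
```

Emit:
carry_out(commands=[1, -1.3, 0, 0, 2, -2.7, 0, 0, 2.4, -3.4, 0, 0, 2.4, -3.4, 0, 0, 2.4, -3.4, 0, 0, 2.4, -3.4, 0, 0, 2.4, -3.4, 0, 0, 2, -2.8, 0, 0, 1.4, -1.9, 0, 0, 0.8, -1, 0, 0])

```text
time: 8.25
tool_pos: [0.421, -0.044, 0.3363]
tool_rot: [0.151, -3.136, -0.0]
wrist_force: [-0.1, 0.2, 0.0]
width: 0.009
grasp_force: 24.4
```

Emit:
carry_out(commands=[0, 0, 0, 0, 0, 0, 0, 0])

```text
time: 8.5
tool_pos: [0.4229, -0.0425, 0.3368]
tool_rot: [0.154, -3.138, -0.001]
wrist_force: [0.2, 0.6, -0.2]
width: 0.009
grasp_force: 24.4
```

```bash
python3 - <<'E'
from h import *
import pickle
s=read_state();c=get_calibration("wrist");im=get_image("wrist")[:,:,::-1];im2=get_image("scene")[:,:,::-1]
pickle.dump((s,c),open("w4.pkl","wb"));print(s["time"],s["tool_pos"],s["tool_rot"],s["width"])
a=cv2.resize(im[100:400,170:470],(600,600),interpolation=cv2.INTER_CUBIC)
cv2.imwrite("pics/w4c.png",a)
E
```

```text
8.5 [ 0.42288456 -0.04247013  0.33679182] [ 1.53834266e-01 -3.13771295e+00 -8.67276585e-04] 0.008973515417203514
```

View pics/w4c.png

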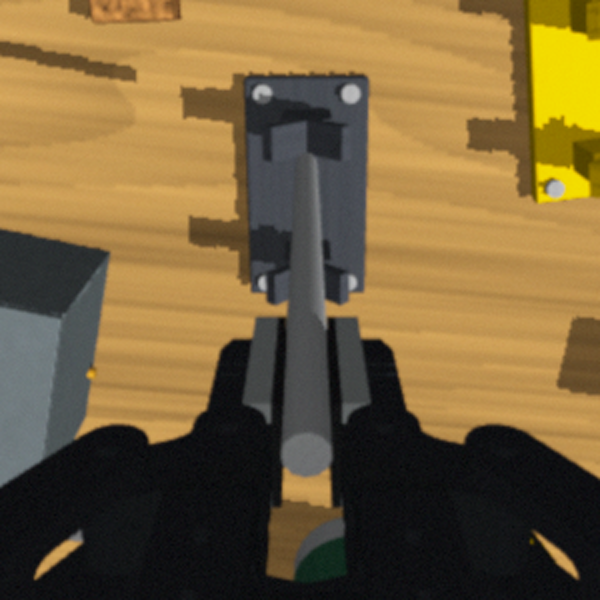

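The rod hangs plumb with its foot at (307,155), in line with the groove (mid-line x≈307), and the V-rest stands square in the view. Next I lower the foot into the near groove.

Emit:
carry_out(commands=[0, 0, 1.5, 0, 0, 0, 2, 0, 0, 0, 2, 0, 0, 0, 1, 0, 0, 0, 0.5, 0, 0, 0, 0.3, 0, 0, 0, 0.2, 0, 0, 0, 0.1, 0, 0, 0, 0, 0])

```text
time: 9.72
tool_pos: [0.4228, -0.0429, 0.2612]
tool_rot: [-0.153, 3.137, 0.0]
wrist_force: [-0.2, -0.2, -0.4]
width: 0.0092
grasp_force: 24.4
```

Emit:
carry_out(commands=[0, 0, 0.1, 0, 0, 0, 0.1, 0, 0, 0, 0.1, 0, 0, 0, 0, 0])

```text
time: 10.22
tool_pos: [0.4232, -0.0429, 0.2588]
tool_rot: [-0.153, 3.136, 0.0]
wrist_force: [-0.6, 1.6, 4.5]
width: 0.0094
grasp_force: 25.0
```

Emit:
carry_out(commands=[-0.9, 0, 0.02, 0, -0.85, 0, 0.06, 0, -0.87, 0, 0.1, 0, -0.87, 0, 0.13, 0, -0.86, 0, 0.17, 0, -0.85, 0, 0.21, 0, -0.84, 0, 0.24, 0, -0.83, 0, 0.28, 0, 0, 0, 0, 0])

```text
time: 11.35
tool_pos: [0.4918, -0.0361, 0.2456]
tool_rot: [-0.153, 3.138, 0.0]
wrist_force: [0.8, 0.3, 4.9]
width: 0.0096
grasp_force: 26.1
```

```bash
python3 - <<'E'
from h import *
s=read_state();im=get_image("scene")[:,:,::-1];w=get_image("wrist")[:,:,::-1]
print(s["time"],s["tool_pos"],s["tool_rot"],s["wrist_force"])
a=cv2.resize(im[120:260,220:360],(500,500),interpolation=cv2.INTER_CUBIC)
b=cv2.resize(w[150:400,240:400],(300,469))
cv2.imwrite("pics/t1.png",np.hstack([a,np.pad(b,((0,31),(0,0),(0,0)))]))
E
```

```text
11.35 [ 0.49184323 -0.03611651  0.24560031] [-1.53288319e-01  3.13751305e+00  3.25747595e-04] [0.78842565 0.29568962 4.8892711 ]
```

View pics/t1.png

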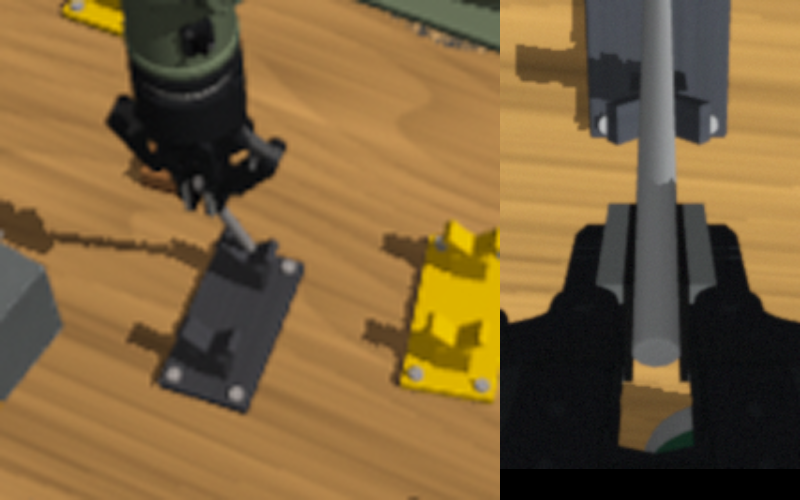

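The foot sits in the near groove and the rod is tilting, with a steady contact force of about 5 N. I carry on along the arc.

Emit:
carry_out(commands=[-1.62, 0, 0.66, 0, -1.56, 0, 0.79, 0, -1.48, 0, 0.93, 0, -1.39, 0, 1.05, 0, -1.29, 0, 1.17, 0, -1.19, 0, 1.27, 0, -1.07, 0, 1.37, 0, 0, 0, 0, 0])

```text
time: 12.45
tool_pos: [0.5864, -0.0268, 0.1717]
tool_rot: [0.153, -3.135, -0.001]
wrist_force: [-0.4, 0.0, 0.3]
width: 0.0088
grasp_force: 24.4
```

Emit:
carry_out(commands=[-0.94, 0, 1.46, 0, -0.81, 0, 1.54, 0, -0.67, 0, 1.6, 0, -0.52, 0, 1.65, 0, -0.38, 0, 1.69, 0, 0, 0, 0, 0])

```text
time: 13.2
tool_pos: [0.6183, -0.0235, 0.0919]
tool_rot: [0.153, -3.133, -0.001]
wrist_force: [-1.0, -0.2, -0.2]
width: 0.0089
grasp_force: 24.3
```

Emit:
carry_out(commands=[-0.23, 0, 1.0, 0, 0, 0, 0.7, 0, -0.1, 0, 0.7, 0, 0, 0, 0.4, 0, 0, 0, 0, 0])

```text
time: 13.82
tool_pos: [0.6229, -0.0233, 0.0658]
tool_rot: [0.153, -3.137, -0.0]
wrist_force: [-1.0, 0.4, 0.9]
width: 0.0088
grasp_force: 24.3
```

Emit:
carry_out(commands=[0.6, 0, 0, 0, 1, 0, 0, 0, 1.2, 0, 0, 0, 1.2, 0, 0, 0, 1, 0, 0, 0, 0.6, 0, 0, 0, 0.4, 0, 0, 0, 0, 0, 0.3, 0, 0, 0, 0.2, 0, 0, 0, 0, 0])

```text
time: 15.08
tool_pos: [0.5631, -0.0291, 0.0607]
tool_rot: [0.153, -3.137, -0.0]
wrist_force: [-0.9, -0.1, 1.0]
width: 0.0091
grasp_force: 24.3
```

```bash
python3 - <<'E'
from h import *
import pickle
s=read_state();c=get_calibration("wrist");w=get_image("wrist")[:,:,::-1];im=get_image("scene")[:,:,::-1]
print(s["time"],s["tool_pos"],s["tool_rot"],s["wrist_force"])
pickle.dump((s,c),open("w5.pkl","wb"))
a=cv2.resize(im[140:260,230:350],(400,400),interpolation=cv2.INTER_CUBIC)
b=cv2.resize(w[0:400,220:420],(300,600),interpolation=cv2.INTER_CUBIC)
cv2.imwrite("pics/t2.png",np.hstack([np.pad(a,((0,200),(0,0),(0,0))),b]));cv2.imwrite("pics/t2w.png",w)
for p in([.3626,-.0491,.06],[.5814,-.0269,.06],[.472,-.038,.06]):print(proj("wrist",p,c),proj("scene",p))
E
```

```text
15.075 [ 0.56307051 -0.02906195  0.06073387] [ 1.53372517e-01 -3.13683629e+00 -2.98518905e-04] [-0.91846642 -0.07218456  1.02227702]
[ 325.69303216 -462.50668878] [295.82371097 171.52388155]
[326.19857977 336.35165678] [269.42627512 232.64230707]
[326.02134928  56.29483359] [283.11913346 200.93900273]
```

View pics/t2.png

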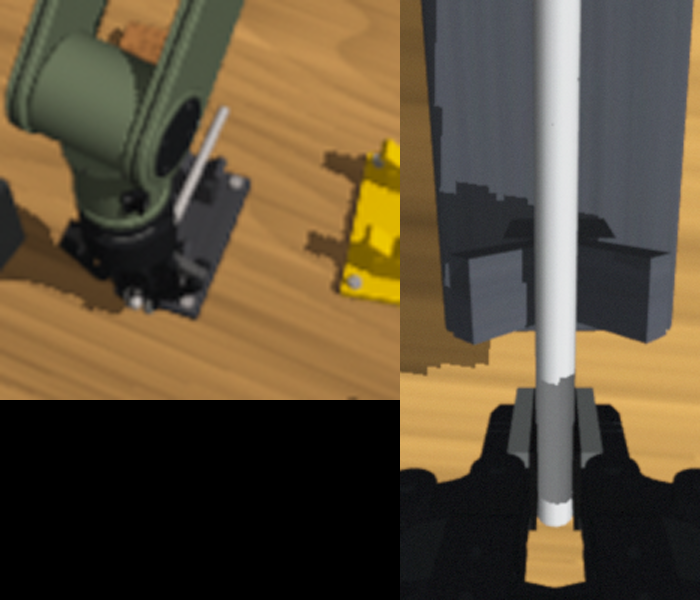

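The rod lies in both grooves. Its far end projects from the near support at about (297,172) in the scene, against a predicted (296,172), so it is centred to a few mm. I release it and regrip at the middle.

Emit:
carry_out(commands=[0, 0, 0, 0, 0, 0, 0, 0, 0, 0, 0, 0, 0, 0, 0, 0, 0, 0, -1, 0, 0, 0, -2, 0, 0, 0, -3, 0, 0, 0, -2, 0, 0, 0, 0, 0], grip=0.5)

```text
time: 16.3
tool_pos: [0.5644, -0.0292, 0.1433]
tool_rot: [-0.153, 3.133, -0.001]
wrist_force: [-0.2, 0.1, -0.2]
width: 0.0431
grasp_force: 0.0
```

```bash
python3 - <<'E'
from h import *
s=read_state();c=get_calibration("wrist");w=get_image("wrist")
print(s["time"],s["tool_pos"],s["width"],s["wrist_force"])
cv2.imwrite("pics/t3.png",w[:,:,::-1])
# measure bright rod: low saturation bright pixels
hsv=cv2.cvtColor(w,cv2.COLOR_RGB2HSV);m=((hsv[...,1]<40)&(hsv[...,2]>110)).astype(np.uint8)
n,l,st,ce=cv2.connectedComponentsWithStats(m)
for i in np.argsort(-st[1:,4])[:6]+1:print(st[i],ce[i].round(1))
ax=np.array([.9949,.101]);M=np.array([.472,-.038])
for d in(-.11,.11):print(proj("wrist",[*(M+d*ax),.06],c))
E
```

```text
16.3 [ 0.56443571 -0.02921     0.14326029] 0.04311240804914752 [-0.16418546  0.12342823 -0.23478239]
[   0  261   97  138 5956] [ 25.2 337. ]
[ 319    0   16  252 3760] [326.3 120.1]
[265 347  28  37 696] [279.6 368.7]
[562  61  18  18 250] [570.5  69. ]
[357 164  16  13  98] [365.7 171.6]
[283 171  12   7  60] [287.7 173.9]
[ 324.87625555 -195.97569237]
[325.48917379 249.67529808]
```

Emit:
carry_out(commands=[1.5, 0, 0, 0, 3, 0, 0, 0, 3, 0, 0, 0, 1.8, 0, 0, 0, 0, 0, 2, 0, 0, 0, 3, 0, 0, 0, 2, 0, 0, 0, 1, 0, 0, 0, 0.3, 0, 0, 0, 0, 0])

```text
time: 17.6
tool_pos: [0.4707, -0.0382, 0.0583]
tool_rot: [-0.153, 3.137, 0.0]
wrist_force: [-0.0, 0.2, -0.5]
width: 0.043
grasp_force: 0.0
```

Emit:
carry_out(commands=[0, 0, 0, 0, 0, 0, 0, 0, 0, 0, 0, 0, 0, 0, 0, 0, 0, 0, 0, 0, 0, 0, 0, 0], grip=1, newtons=70)

```text
time: 18.35
tool_pos: [0.4709, -0.0374, 0.0588]
tool_rot: [-0.152, 3.137, 0.002]
wrist_force: [-0.3, 5.0, 4.5]
width: 0.0076
grasp_force: 68.3
```

Emit:
carry_out(commands=[0, 0, -1, 0, 0, 0, -2, 0, 0, 0, -2, 0, 1, 0, 0, 0, 2.5, 0, 0, 0, 2.5, 0, 0, 0, 2, 0, 0, 0, 1, 0, 0, 0, 0, 0, 0, 0])

```text
time: 19.48
tool_pos: [0.3804, -0.047, 0.1079]
tool_rot: [0.153, -3.137, -0.0]
wrist_force: [0.6, -0.4, -0.4]
width: 0.0073
grasp_force: 68.2
```

Emit:
carry_out(commands=[0.2, -2, 0, 0, 0.4, -3.8, 0, 0, 0.4, -4, 0, 0, 0.4, -4, 0, 0, 0.3, -3, 0, 0, 0.1, -1.8, 0, 0, 0, 0, 0, 4, 0, 0, 0, 5, 0, 0, 0, 3.6, 0, 0, 0, 0])

```text
time: 20.72
tool_pos: [0.3817, -0.2336, 0.1079]
tool_rot: [-0.19, -3.136, -0.0]
wrist_force: [0.2, -0.2, -1.3]
width: 0.0078
grasp_force: 68.3
```

```bash
python3 - <<'E'
from h import *
s=read_state();c=get_calibration("wrist");w=get_image("wrist")
cv2.imwrite("pics/t4.png",w[:,:,::-1])
R=cv2.Rodrigues(s["tool_rot"])[0];p=s["tool_pos"];print(s["time"],p,R.round(4).tolist(),s["width"],s["grasp_force"])
H=np.array([.5245,-.2505,.06]);h=np.array([np.cos(np.radians(7)),-np.sin(np.radians(7)),0])
print("yaw",np.degrees(np.arctan2(R[1,0],R[0,0])),"to pre",(R.T@(H-.145*h-p)*100).round(2))
# box features via wrist: predicted pixels and bright hood
hsv=cv2.cvtColor(w,cv2.COLOR_RGB2HSV);m=((hsv[...,1]<40)&(hsv[...,2]>110)).astype(np.uint8)
n,l,st,ce=cv2.connectedComponentsWithStats(m)
for i in np.argsort(-st[1:,4])[:5]+1:print(st[i],ce[i].round(1))
for q in([.508,-.2483,.082],[.5241,-.2502,.082],[*(p+.11*-R[:,0])[:2],p[2]+.0012]):print(proj("wrist",q,c))
E
```

```text
20.725 [ 0.38170513 -0.23361725  0.10793996] [[-0.9927, 0.1207, 0.0], [0.1207, 0.9927, 0.0003], [0.0, 0.0003, -1.0]] 0.007832968352534317 68.29408407211304
yaw 173.06747225275626 to pre [0.12 0.06 4.79]
[ 312    0   25  282 6221] [324.6 134.2]
[ 316  333   19   59 1015] [324.8 362.8]
[561 226  19  15 163] [568.8 232. ]
[563 379  16  12 148] [570.8 384.4]
[325.7684804  461.17493982]
[325.79552972 480.52581407]
[324.99289379 490.66135785]
```

Emit:
carry_out(commands=[0, 0, 1.5, 0, 0, 0, 2, 0, 0, 0, 1, 0, 0, 0, 0.4, 0, -0.5, 0, 0, 0, -1, 0, 0, 0, -1, 0, 0, 0, -0.9, 0, 0, 0, 0, 0, 0, 0])

```text
time: 21.9
tool_pos: [0.4161, -0.2382, 0.0592]
tool_rot: [0.191, 3.135, -0.0]
wrist_force: [-0.1, 0.4, -0.9]
width: 0.0075
grasp_force: 68.3
```

Emit:
carry_out(commands=[-0.5, 0, 0, 0, -1, 0, 0, 0, -1, 0, 0, 0, -0.8, 0, 0, 0, -0.4, 0, 0, 0, 0, 0, 0, 0])

```text
time: 22.65
tool_pos: [0.451, -0.2421, 0.0587]
tool_rot: [-0.192, -3.134, -0.001]
wrist_force: [-3.3, 0.8, -0.7]
width: 0.0076
grasp_force: 68.2
```

Emit:
carry_out(commands=[-0.2, 0, 0, 0, -0.2, 0, 0, 0, -0.2, 0, 0, 0, -0.2, 0, 0, 0, 0, 0, 0, 0])

```text
time: 23.28
tool_pos: [0.4593, -0.2432, 0.0589]
tool_rot: [-0.192, -3.135, -0.001]
wrist_force: [-5.3, 1.1, 0.0]
width: 0.008
grasp_force: 68.2
```

```bash
python3 - <<'E'
from h import *
s=read_state();print(s["time"],s["tool_pos"],s["wrist_force"])
im=get_image("scene")[:,:,::-1];cv2.imwrite("pics/s5.png",im)
a=cv2.imread("pics/scene0.png")
d=cv2.absdiff(im,a).max(2)
for n,(x0,x1,y0,y1) in dict(lid=(160,200,180,215),brush=(135,200,235,280),jar=(215,245,260,290),tin=(235,275,285,330),tape=(295,315,300,335),stubs=(370,395,270,300),hinge=(160,200,205,235)).items():print(n,d[y0:y1,x0:x1].mean().round(1))
E
```

```text
23.275 [ 0.45931218 -0.24319793  0.05891195] [-5.27509913  1.05197565  0.04338912]
lid 16.6
brush 7.8
jar 7.2
tin 7.3
tape 7.6
stubs 6.4
hinge 9.2
```

```bash
cat > lid.py <<'E'
from h import *
def lid(f):
    im=cv2.imread(f).astype(int);a=cv2.imread("pics/scene0.png").astype(int)
    h=np.array([.9925,-.1219,0]);w=np.array([.1219,.9925,0]);H=np.array([.5245,-.2505,0])
    def poly(t):
        hz=H+.14*h+[0,0,.102];d=-.14*np.cos(t)*h+[0,0,.14*np.sin(t)]
        return np.array([proj("scene",hz+s*.08*w+k*d) for s,k in((-1,0),(1,0),(1,1),(-1,1))])
    mk=lambda P:cv2.fillPoly(np.zeros((400,640),np.uint8),[P.round().astype(np.int32)],1)>0
    A,B=mk(poly(0)),mk(poly(.8))
    print(poly(.8).round(0).tolist())
    for n,m in(("shut only",A&~B),("open only",B&~A),("both",A&B)):print(n,m.sum(),"before",a[m].mean(0).round(),"now",im[m].mean(0).round())
E
python3 -c "
from lid import *
lid('pics/s5.png')"
```

```text
[[157.0, 205.0], [201.0, 231.0], [216.0, 187.0], [170.0, 161.0]]
shut only 433 before [93. 95. 93.] now [56. 60. 62.]
open only 458 before [ 52.  93. 128.] now [80. 84. 85.]
both 1975 before [92. 94. 92.] now [85. 85. 83.]
```

The lid region changed from wood to grey in exactly the open pose, and the shut area now shows the dark interior, so the lid is open. I withdraw.

Emit:
carry_out(commands=[0.5, 0, 0, 0, 1.2, 0, 0, 0, 1.8, 0, 0, 0, 1.8, 0, 0, 0, 1.6, 0, 0, 0, 1, 0, 0, 0, 0, 0, -1.5, 0, 0, 0, -2.3, 0, 0, 0, -1.1, 0, 0, 0, 0, 0])

```text
time: 24.58
tool_pos: [0.3817, -0.2341, 0.1086]
tool_rot: [0.192, 3.134, -0.001]
wrist_force: [0.1, 0.5, -0.6]
width: 0.0076
grasp_force: 68.2
```

Emit:
carry_out(commands=[0, 0, 0, -4, 0, 0, 0, -5, 0, 0, 0, -3.7, -0.1, 1.8, 0, 0, -0.3, 3, 0, 0, -0.4, 4, 0, 0, -0.4, 4, 0, 0, -0.4, 3.8, 0, 0, -0.2, 2, 0, 0, 0, 0, 0, 0])

```text
time: 25.82
tool_pos: [0.3798, -0.0453, 0.1077]
tool_rot: [0.16, -3.136, -0.001]
wrist_force: [0.1, 0.3, -0.5]
width: 0.0077
grasp_force: 68.3
```

```bash
python3 - <<'E'
from h import *
s=read_state();R=cv2.Rodrigues(s["tool_rot"])[0];p=s["tool_pos"]
print(s["time"],p,"yaw",np.degrees(np.arctan2(R[1,0],R[0,0])),"to seat",(R.T@([.4709,-.0378,.059]-p)*100).round(2),s["grasp_force"])
c=get_calibration("wrist");w=get_image("wrist");cv2.imwrite("pics/t6.png",w[:,:,::-1])
E
```

```text
25.825 [ 0.37976387 -0.04529026  0.10769932] yaw -174.17195408804002 to seat [-9.15 -0.18  4.86] 68.32720041275024
```

Emit:
carry_out(commands=[-1, -0.2, 0, 0, -2.5, 0, 0, 0, -2.8, 0, 0, 0, -2, 0, 0, 0, -0.8, 0, 0, 0, 0, 0, 1.5, 0, 0, 0, 2, 0, 0, 0, 0.8, 0, 0, 0, 0.4, 0, 0, 0, 0, 0])

```text
time: 27.12
tool_pos: [0.4714, -0.0399, 0.0614]
tool_rot: [0.155, -3.138, -0.001]
wrist_force: [-1.1, 1.8, -0.5]
width: 0.0071
grasp_force: 68.6
```

Emit:
carry_out(commands=[0, 0, 0.1, 0, 0, 0, 0, 0])

```text
time: 27.38
tool_pos: [0.4716, -0.0397, 0.0611]
tool_rot: [-0.155, 3.137, 0.001]
wrist_force: [-2.7, 2.8, 6.7]
width: 0.0075
grasp_force: 69.1
```

Emit:
carry_out(commands=[0, 0.1, 0, 0, 0, 0.1, 0, 0, 0, 0, 0.1, 0, 0, 0, 0, 0])

```text
time: 27.88
tool_pos: [0.4716, -0.0378, 0.0593]
tool_rot: [-0.156, 3.137, 0.0]
wrist_force: [-0.5, 1.2, 4.9]
width: 0.0078
grasp_force: 68.8
```

Seated. I release, rise and check.

Emit:
carry_out(commands=[0, 0, 0, 0, 0, 0, 0, 0, 0, 0, 0, 0, 0, 0, 0, 0, 0, 0, -0.5, 0, 0, 0, -2, 0, 0, 0, -4, 0, 0, 0, -5, 0, 0, 0, -5, 0, 0, 0, -2, 0], grip=0.5)

```text
time: 29.12
tool_pos: [0.4724, -0.0381, 0.2477]
tool_rot: [-0.156, 3.132, -0.001]
wrist_force: [1.0, -0.6, -0.2]
width: 0.0427
grasp_force: 0.0
```

Emit:
carry_out(commands=[3, 0, -3, 0, 3, 0, -3, 0, 3, 0, -2, 0, 0, 0, 0, 0, 0, 0, 0, 0])

```text
time: 29.75
tool_pos: [0.3819, -0.0468, 0.3239]
tool_rot: [-0.156, 3.137, 0.0]
wrist_force: [0.8, 0.1, -0.2]
width: 0.0427
grasp_force: 0.0
```

```bash
python3 - <<'E'
from lid import *
s=read_state();c=get_calibration("wrist");w=get_image("wrist");im=get_image("scene")[:,:,::-1]
print(s["time"],s["tool_pos"],s["wrist_force"],s["width"])
cv2.imwrite("pics/s7.png",im);lid("pics/s7.png")
hsv=cv2.cvtColor(w,cv2.COLOR_RGB2HSV);m=((hsv[...,1]<40)&(hsv[...,2]>110)).astype(np.uint8)
n,l,st,ce=cv2.connectedComponentsWithStats(m)
for i in np.argsort(-st[1:,4])[:4]+1:print(st[i],ce[i].round(1))
ax=np.array([.9949,.101]);M=np.array([.472,-.038])
for d in(-.11,.11):print(proj("wrist",[*(M+d*ax),.06],c))
E
```

```text
29.75 [ 0.38193947 -0.04682833  0.32391188] [ 0.7789102   0.08408968 -0.17884852] 0.0427353377588892
[[157.0, 205.0], [201.0, 231.0], [216.0, 187.0], [170.0, 161.0]]
shut only 433 before [93. 95. 93.] now [56. 60. 61.]
open only 458 before [ 52.  93. 128.] now [80. 84. 85.]
both 1975 before [92. 94. 92.] now [83. 83. 81.]
[ 320  150    9  171 1258] [324.1 232.8]
[ 58 268 144  56 510] [127.6 286.6]
[112 291  47  32 505] [137.9 303.2]
[121 258  37  19 454] [139.  267.1]
[323.34442668 149.76703205]
[323.6056571  318.79468294]
```

```bash
python3 -c "
from station import *
print(close_job())"
```

```text
the job is handed in; nothing more can be done
None
```

The job is handed in: the lid is open and the rod lies let go in the V supports, about 1 mm off centre; the clock stood at about 30 s, under the 61 s limit.

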